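# Switch the ball sorter over and feed the right-hand tray

## Task

The ball sorter on the puppet maker's bench is set to feed its left tray: rock the seesaw gate fully over to its other side by pressing its raised right end down (right as seen from the robot). Then, with the fingertips, push the two wooden head blanks along their shelf and over the lip onto the gate, never picking them up, and let them roll by themselves down the right-hand chute until both lie still in the right tray. Leave the gate tipped to the right, and do not disturb the other things on the bench.

Things in the scene. Friction and masses are not known exactly. Their poses are not given: they have to be found in the camera images.
- sorter: The sorter: a fixed plywood stand 580 mm long (along y): seesaw gate in the middle, ball shelf on the far side, a 72 mm sloping metal chute and an open tray at each end. Origin on the table under the gate's pivot; x from the gate to the ball shelf (roughly away from the robot), y to the left tray, z up. All offsets are in this frame.
- shelf_lip (a point): Middle of the ball shelf's lip, at x 30, y 0, z 100 mm. The dark wood shelf runs from here along +x, 48 mm wide between rails 8 mm high (68 mm over all), sinking 0.05 rad towards its far end, so balls rest there. A ball pushed over the lip (-x) drops 15 mm into the gate's trough and rolls down to the low end, its chute and its tray.
- shelf_sill (a point): Middle of the near top edge of the 6 mm sill across the shelf's far end, at x 120, y 0, z 101.5 mm. The rear ball leans on it. The sill is 14 mm deep (along x); open space behind it. A fingertip can come down behind the rear ball, above the sill and the rails (rail tops 103 mm above the table here, 108 mm at the lip).
- tray_right (a point): Middle of the floor of the right tray, at x 0, y -225, z 16 mm. Open on top, inside 110 mm (x) by 106 mm (y), walls 50 mm and end wall 62 mm above the table.
- tray_left (a point): The same in the left tray, y +225 mm.
- gate (a joint): The seesaw gate: aluminium trough 200 mm long (along y), 50 mm wide inside, pivot along x, 77 mm above the table. Value: tilt in rad, stops at -0.25 (left end down, as at the start or nearly) and +0.25 (right end down). Stiff pivot: stays where left, takes about 1.5 N on a flange. Robot-side wall 22 mm above the trough floor, 48 mm over the middle 70 mm.
- flange_right (a point): Middle of the top of the flat press flange at the gate's right end, on the robot's side: 50 mm (along x) by 46 mm (along y), 6 mm thick. In the gate's frame (origin on the pivot) at x -55, y -80, z +30 mm. Its top is about 126 mm above the table with the gate at -0.25, 86 mm at +0.25.
- flange_left (a point): The same on the gate's left end (x -55, y +80, z +30 mm from the pivot).
- blank_front_center (a point): Centre of a turned wooden ball (puppet head blank), 40 mm in diameter, about 25 g, on the ball shelf: the nearer to the gate.
- blank_front: The same ball as a body (its origin is its underside at the start and turns as it rolls; use the centre point).
- blank_rear_center (a point): Centre of a turned wooden ball (puppet head blank), 40 mm in diameter, about 25 g, on the ball shelf: the farther from the gate, behind the other, resting against the sill.
- blank_rear: The same ball as a body (its origin is its underside at the start and turns as it rolls; use the centre point).
- mug: Bystander: white ceramic mug, 74 mm wide, 85 mm tall; origin at its underside.
- paint_jar: Bystander: small capped glass jar, 52 mm wide, 65 mm tall; origin at its underside.
- glue_bottle: Bystander: white plastic bottle, 44 mm wide, 95 mm tall; origin at its underside.
- puppet_leg: Bystander: carved wooden puppet leg with a dark shoe, lying, about 155 mm long, 24 mm high; origin under its knee, near the middle.
- spool: Bystander: wooden thread spool, 48 mm wide, 52 mm tall; origin at its underside.
- brush: Bystander: paint brush lying flat; origin under its middle.
- putty_tin: Bystander: flat steel tin, 76 mm wide, 45 mm tall; origin at its underside.
There are look-alikes about, which are no part of the job. Leave any orange look-alike of the blank_rear alone.

How it is judged:
By the outcome, as a careful person would: the job done as asked, in the order asked, and still so for the second after the job is handed in, with the robot touching nothing.
It also fails if it takes over 45 s, if anything falls off the work surface, if the arm or the gripper's body presses on something with over 40 N, if the wrist force passes 120 N, or if a joint passes its speed limit or range.

## Robot

A 6-joint arm with a two-finger parallel gripper is mounted at the origin on the work surface. World frame = base frame: x ahead of the robot, y to its left, z up, the work surface at z = 0. Lengths are in m, angles in rad, forces in N, time in s.
With the tool pointing down it reaches from about 0.225 to 0.875 m from the base axis. Payload 3.4 kg.
Tool frame: the origin (TCP) lies midway between the tips of the shut fingers; the grasp point (between the pads) lies behind it (manip.grip_point_offset is the z of the grasp point in the tool frame, in m); z points along the fingers, x is the direction in which the jaws open and shut, and the axes are right-handed (so a half turn about z gives the same grasp; the last joint's range is limited). The gripper opens to 85 mm and grips with 20 to 120 N. Pads are 22 mm wide; open, the fingers measure 114 mm over their backs; the gripper's body (76 mm by 85 mm) begins 54 mm behind the grasp point. The pads swing forward as they close: fully open they stand 13 mm farther back than shut.
Start: joints at [0.98, 0.276, 1.505, -0, 1.361, -0.121], TCP at [0.26, 0.513, 0.231] pointing down, gripper open.
Joint ranges: [-2.89, 2.89], [-0.75, 2.08], [0.22, 2.7], [-1.18, 4.32], [0.11, 2.71], [-2.7, 2.7]. Speed limits (rad/s): [2.57, 2.57, 3.14, 3.14, 3.14, 3.14].

## Interface

Orientations are given as a unit quaternion [w, x, y, z].
In Python, from rig import manip, eyes, recognise, regions_of, mark_of gives the robot as it stands.
- The arm moves only by the shell command python3 -m inch 'ROWS' [FORCE]. ROWS is JSON, a list of rows, each a list of 5 numbers: the gripper command: -1 is shut, 1 is fully open, values between are in proportion, then the shift along the tool's x, y, z in mm, then the turn about the tool's z in degrees. A call has 1 to 20 rows; each row shifts and turns the pose as measured when the row begins, along the tool's axes as they then stand; what a row does not reach is not made up. A row lasts 1/12 s, in which the tool goes at most 41.7 mm and 7.16 degrees, less where a joint would pass 70% of its speed; a pose out of reach is approached as far as the arm can. A call with a gripper value outside its range is refused whole. The fingers move at their own pace and stop on an object; FORCE is the grip in N (left out, the last holds). Time passes only in rows, so rows that do not move let the fingers close. It gives the time, the measured TCP pose, the force and the opening at its end, in the units of the state.
- manip.get_state(): the state, without advancing time (a new reading comes with each control period).
- eyes.get_image(name): name is "scene" or "top" or "wrist"; returns a dict with "frame" (480x640x3 uint8, red, green, blue), "K" (3x3 intrinsics, pixels), "rvec" (rotation vector, rad) and "tvec" (3), from world to camera coordinates, as OpenCV has them; the wrist camera has in their place "mount" (4x4, takes a point from camera to tool coordinates, whose origin is the TCP and whose axes are the tool frame's). Camera axes: x right, y down, z forward; pixel columns grow to the right and rows downward; lengths in m; the calibration is good to about 2 mm. A picture is of the moment at which its call begins: read the wrist's pose just before it. There is no depth.
- manip.sign_off(): hands the job in, once; it reports no verdict.
Trained networks look in a picture, given as the dict that the camera call returned (one of the last four; its "shot" number tells which), for a name from the list of things; names that differ only in an ending like _2 or _b are one class to them, and where a whole thing is asked for, a point or a joint stands for the part that bears it (a point fixed in the world has none). Each returns a list of dicts, best first, with "confidence" (0 to 1); they miss things now and then, are a little off and sometimes report something else, mostly with a low value. They report only what shows in the picture. A call takes as long as a camera call. They do not tell look-alikes from the thing itself.
- recognise(picture, target): "bbox" ([left, top, width, height] in pixels, round what is visible of it).
- regions_of(picture, target): "mask" (480x640 bool, what is visible of it) and "bbox" ([left, top, width, height] in pixels, round what is visible of it).
- mark_of(picture, target): "point" ([row, column] in pixels: a listed point, or the origin of a listed thing).
The state is a dict: "clock": time; "qpos": joint angles; "qd": joint speeds; "effort": joint torques, N m; "position": TCP position; "ee_rot": TCP orientation; "contact_force": force on the tool from outside, world axes, zero at the start; "moment": the same for the moment, N m; "width": finger opening in m.
Only numpy, scipy, OpenCV 4.12 (cv2) and the standard library are available. Lean on these libraries where they do the work, as an engineer would, in place of code of your own. Each camera call takes 0.05 s, during which the arm holds its last target.

## Working session

There is one attempt and no reset: what is moved stays moved. The work goes in short steps, Python scripts to look and compute and a shell command to move; the robot and the scene stay as the last step left them, time stands still between calls to the robot, and variables do not carry over. Pictures are saved under pics/ and viewed, and the job is handed in when it is done.

```bash
ls; mkdir -p pics; python3 - <<'E'
from rig import manip, eyes
import cv2
s=manip.get_state()
print({k:(v if not hasattr(v,'round') else v) for k,v in s.items()}, manip.grip_point_offset)
for n in ["scene","top","wrist"]:
    p=eyes.get_image(n); cv2.imwrite(f"pics/{n}0.png",p["frame"][:,:,::-1])
    print(n,p["K"],p.get("rvec"),p.get("tvec"),p.get("mount"))
E
```

```text
pics
{'clock': 0.0, 'qpos': array([ 9.80017645e-01,  2.76594646e-01,  1.50616021e+00, -1.97633063e-05,
        1.36069716e+00, -1.21022342e-01]), 'qd': array([ 0.00065417, -0.0005991 , -0.00054074,  0.000987  , -0.00047329,
        0.00115733]), 'effort': array([-1.65898873e-03, -4.16788495e+01, -2.45802891e+01, -3.00553902e-04,
        1.09001613e-02, -2.85937512e-05]), 'position': array([0.26000297, 0.51225001, 0.23042913]), 'ee_rot': array([ 3.95915990e-04,  8.52251162e-01,  5.23132003e-01, -8.41216651e-04]), 'contact_force': array([-0.062592  ,  0.06987833,  0.013565  ]), 'moment': array([ 0.0277138 , -0.02670741, -0.01875317]), 'width': 0.08543035689467833} -0.0187
scene [[590.73578856   0.         322.22508539]
 [  0.         590.73578856 244.13506217]
 [  0.           0.           1.        ]] [ 1.91657586  1.4380387  -0.64381993] [-0.17615111 -0.27531508  1.63626885] None
top [[535.3701819    0.         319.30375731]
 [  0.         535.3701819  243.3763888 ]
 [  0.           0.           1.        ]] [ 2.14330884 -2.15866494  0.11270066] [0.06560217 0.54442735 0.97837179] None
wrist [[353.99715569   0.         319.11124888]
 [  0.         353.99715569 242.97588809]
 [  0.           0.           1.        ]] None None [[ 9.99999621e-01 -8.38941037e-04 -2.32574385e-04 -3.28615930e-04]
 [ 8.70447808e-04  9.58817340e-01  2.84022096e-01 -7.12694883e-02]
 [-1.52814386e-05 -2.84022190e-01  9.58817707e-01 -1.42950028e-01]
 [ 0.00000000e+00  0.00000000e+00  0.00000000e+00  1.00000000e+00]]
```

View pics/scene0.png

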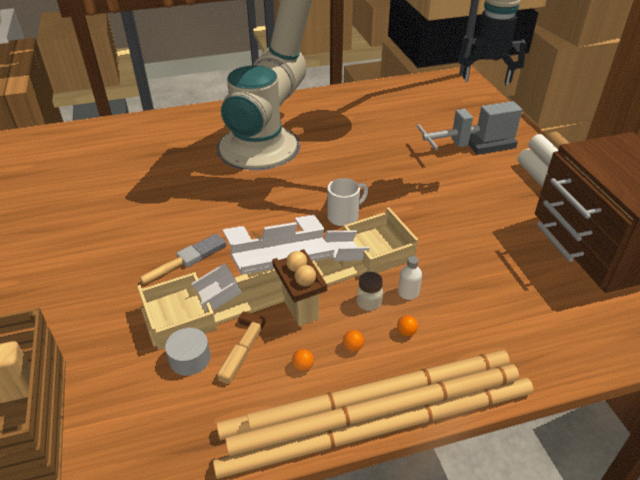

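View pics/top0.png

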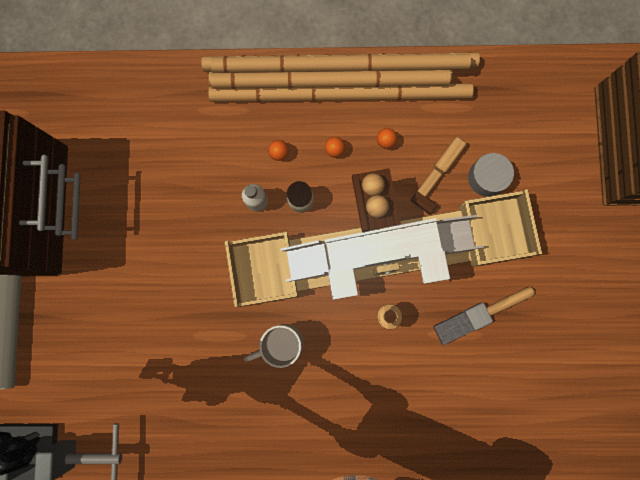

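```bash
cat > h.py <<'E'
import numpy as np, cv2
from rig import manip, eyes, recognise, regions_of, mark_of
from scipy.spatial.transform import Rotation as R
def pose():
    s=manip.get_state(); q=s["ee_rot"]; T=np.eye(4)
    T[:3,:3]=R.from_quat([q[1],q[2],q[3],q[0]]).as_matrix(); T[:3,3]=s["position"]; return T,s
def shot(n,save=None):
    T,_=pose(); p=eyes.get_image(n)
    if save: cv2.imwrite(f"pics/{save}.png",p["frame"][:,:,::-1])
    if n=="wrist": W2C=np.linalg.inv(T@p["mount"])
    else:
        W2C=np.eye(4); W2C[:3,:3]=cv2.Rodrigues(np.array(p["rvec"],float))[0]; W2C[:3,3]=np.ravel(p["tvec"])
    p["P"]=p["K"]@W2C[:3]; p["W2C"]=W2C
    return p
def tri(Ps,uvs):
    A=[]
    for P,(u,v) in zip(Ps,uvs): A+= [u*P[2]-P[0], v*P[2]-P[1]]
    X=np.linalg.svd(np.array(A))[2][-1]; X=X[:3]/X[3]
    return X,[np.linalg.norm(proj(P,X)-np.array(uv)) for P,uv in zip(Ps,uvs)]
def proj(P,X):
    h=P@np.append(X,1); return h[:2]/h[2]
def onz(p,uv,z):
    C=np.linalg.inv(p["W2C"]); d=C[:3,:3]@np.linalg.inv(p["K"])@[uv[0],uv[1],1]; o=C[:3,3]
    return o+d*(z-o[2])/d[2]
E
python3 - <<'E'
from h import *
a=shot("scene");b=shot("top")
pts=["shelf_lip","shelf_sill","tray_right","tray_left","flange_right","flange_left","blank_front_center","blank_rear_center","sorter"]
for n in pts:
    A=mark_of(a,n);B=mark_of(b,n)
    print(n,[(np.round(x["point"],1).tolist(),round(x["confidence"],2)) for x in A[:3]],[(np.round(x["point"],1).tolist(),round(x["confidence"],2)) for x in B[:3]])
    if A and B:
        X,e=tri([a["P"],b["P"]],[A[0]["point"][::-1],B[0]["point"][::-1]]); print("   ",X.round(4),np.round(e,1))
E
```

```text
shelf_lip [([255.8, 290.2], 0.66)] [([202.1, 299.8], 0.69), ([229.2, 379.9], 0.56)]
    [0.5994 0.0142 0.1282] [34.5 46. ]
shelf_sill [([287.4, 303.4], 0.84)] [([180.4, 372.5], 0.83), ([226.1, 382.0], 0.45)]
    [ 0.6504 -0.0387  0.0928] [1.3 1.7]
tray_right [([313.8, 181.7], 0.94), ([284.9, 306.7], 0.32)] [([228.8, 493.0], 0.83), ([284.3, 342.4], 0.28)]
    [ 0.5737 -0.2722  0.0097] [0.6 0.7]
tray_left [([248.6, 377.6], 0.88)] [([273.2, 263.5], 0.94)]
    [ 0.4914  0.1707 -0.0025] [0.3 0.4]
flange_right [([236.2, 234.7], 0.87)] [([268.6, 433.3], 0.72)]
    [ 0.4896 -0.1389  0.109 ] [0.9 1.3]
flange_left [([220.1, 307.6], 0.95), ([255.3, 288.6], 0.17)] [([271.1, 433.4], 0.66), ([285.7, 345.8], 0.6)]
    [ 0.5126 -0.0579  0.166 ] [32.1 46.1]
blank_front_center [([260.1, 293.4], 0.74)] [([206.6, 375.7], 0.78), ([316.7, 388.6], 0.37)]
    [ 0.5977 -0.0427  0.1159] [1.9 2.5]
blank_rear_center [([271.7, 300.3], 0.81), ([341.5, 357.7], 0.74), ([324.2, 412.4], 0.68)] [([143.2, 384.4], 0.82), ([184.3, 374.4], 0.81), ([146.5, 333.4], 0.62)]
    [ 0.6924 -0.0527  0.1776] [1.7 2.1]
sorter [([285.6, 284.7], 0.7)] [([253.2, 377.9], 0.74)]
    [ 0.5305 -0.0534 -0.0174] [0.1 0.1]
```

```bash
python3 - <<'E'
from h import *
from scipy.optimize import least_squares
a=shot("scene");b=shot("top")
np.savez("cams.npz",a=a["P"],b=b["P"])
def fl(y,t): # gate frame rot about x by sign: +t = right(-y) down
    p=np.array([-.055,y,.03]); c,s=np.cos(t),np.sin(t)
    return np.array([p[0], c*p[1]-s*p[2], s*p[1]+c*p[2]+.077])
# (cam, uv, fn(t))
L=lambda v:(lambda t:np.array(v))
obs=[("b",(379.9,229.2),L([.03,0,.1])),("a",(303.4,287.4),L([.12,0,.1015])),("b",(372.5,180.4),L([.12,0,.1015])),
("a",(181.7,313.8),L([0,-.225,.016])),("b",(493,228.8),L([0,-.225,.016])),("a",(377.6,248.6),L([0,.225,.016])),("b",(263.5,273.2),L([0,.225,.016])),
("a",(234.7,236.2),lambda t:fl(-.08,t)),("b",(433.3,268.6),lambda t:fl(-.08,t)),("a",(307.6,220.1),lambda t:fl(.08,t)),("b",(345.8,285.7),lambda t:fl(.08,t)),
("a",(284.7,285.6),L([0,0,0])),("b",(377.9,253.2),L([0,0,0]))]
P={"a":a["P"],"b":b["P"]}
def W(x,p):
    c,s=np.cos(x[2]),np.sin(x[2]); return np.array([x[0]+c*p[0]-s*p[1],x[1]+s*p[0]+c*p[1],p[2]])
f=lambda x:np.concatenate([proj(P[c],W(x,g(x[3])))-uv for c,uv,g in obs])
r=least_squares(f,[.53,-.05,.1,-.25],loss="soft_l1")
print(r.x); print(f(r.x).reshape(-1,2).round(1).tolist())
for n,p in [("lip",[.03,0,.1]),("sill",[.12,0,.1015]),("flR",fl(-.08,r.x[3])),("flL",fl(.08,r.x[3])),("tR",[0,-.225,.016])]: print(n,W(r.x,p).round(4))
for n,uvs in [("front",[(293.4,260.1),(375.7,206.6)]),("rear",[(300.3,271.7),(374.4,184.3)])]:
    X,e=tri([P["a"],P["b"]],uvs); print(n,X,e)
# ball centres from masks
for n in ["blank_front","blank_rear"]:
  for nm,p in (("a",a),("b",b)):
    print(n,nm,[(x["bbox"],round(x["confidence"],2)) for x in recognise(p,n)])
for n in ["mug","paint_jar","glue_bottle","spool","brush","putty_tin","puppet_leg"]:
    A=mark_of(a,n);B=mark_of(b,n)
    if A and B: print(n,[x.round(3) if hasattr(x,"round") else x for x in tri([P["a"],P["b"]],[A[0]["point"][::-1],B[0]["point"][::-1]])])
i=b["frame"][120:320,200:560,::-1]; cv2.imwrite("pics/topc.png",cv2.resize(i,None,fx=2.2,fy=2.2,interpolation=3))
i=a["frame"][170:370,120:440,::-1]; cv2.imwrite("pics/scc.png",cv2.resize(i,None,fx=2.5,fy=2.5,interpolation=3))
E
```

```text
[ 0.53185088 -0.05305444  0.18050975 -0.07108984]
[[0.6, -0.1], [4.9, -4.3], [-2.0, -0.4], [-2.3, -2.5], [1.5, 0.1], [-0.2, -6.0], [0.5, -0.6], [0.7, -0.6], [1.9, -1.1], [0.0, -2.9], [-1.6, -0.7], [0.0, -5.3], [0.7, -1.6]]
lip [ 0.5614 -0.0477  0.1   ]
sill [ 0.6499 -0.0315  0.1015]
flR [ 0.4917 -0.1393  0.1126]
flL [0.463  0.0177 0.1012]
tR [ 0.5722 -0.2744  0.016 ]
front [ 0.59769953 -0.04272727  0.11591625] [np.float64(1.8734656096444373), np.float64(2.4750733669783784)]
rear [ 0.63649407 -0.03987894  0.12099105] [np.float64(1.52846504614523), np.float64(1.966169874206089)]
blank_front a [([286.3, 249.6, 22.8, 21.1], 0.74), ([167.4, 327.2, 40.5, 47.7], 0.45)]
blank_front b [([367.0, 194.8, 23.3, 25.5], 0.72)]
blank_rear a [([343.7, 328.7, 22.1, 21.7], 0.88), ([292.9, 348.9, 18.5, 27.7], 0.85), ([395.5, 314.7, 22.3, 21.2], 0.63), ([297.8, 264.6, 19.0, 24.3], 0.55)]
blank_rear b [([467.7, 149.1, 48.9, 48.9], 0.64), ([265.7, 140.5, 22.6, 23.3], 0.6), ([378.3, 126.5, 20.2, 18.7], 0.58), ([364.1, 170.1, 20.2, 26.5], 0.56), ([323.6, 137.5, 20.8, 17.9], 0.51)]
mug [array([0.36 , 0.128, 0.005]), [np.float64(0.3803792154957738), np.float64(0.5781165876817624)]]
paint_jar [array([ 0.631,  0.102, -0.014]), [np.float64(0.7139217966922531), np.float64(0.8948418147517606)]]
glue_bottle [array([ 0.634,  0.185, -0.001]), [np.float64(0.10051284207548457), np.float64(0.12792035751734385)]]
spool [array([ 0.411, -0.046, -0.038]), [np.float64(11.007581606190874), np.float64(15.375565992926992)]]
brush [array([ 0.407, -0.251, -0.001]), [np.float64(0.2379583204407168), np.float64(0.32341029902539276)]]
putty_tin [array([ 0.681, -0.267,  0.009]), [np.float64(2.771741578150738), np.float64(3.1095983125272855)]]
puppet_leg [array([ 0.694, -0.173,  0.002]), [np.float64(0.6196501910994575), np.float64(0.706025513146687)]]
```

View pics/topc.png

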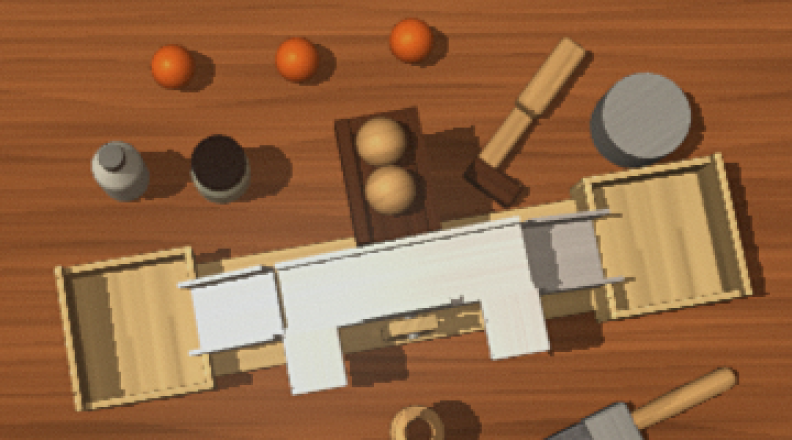

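View pics/scc.png

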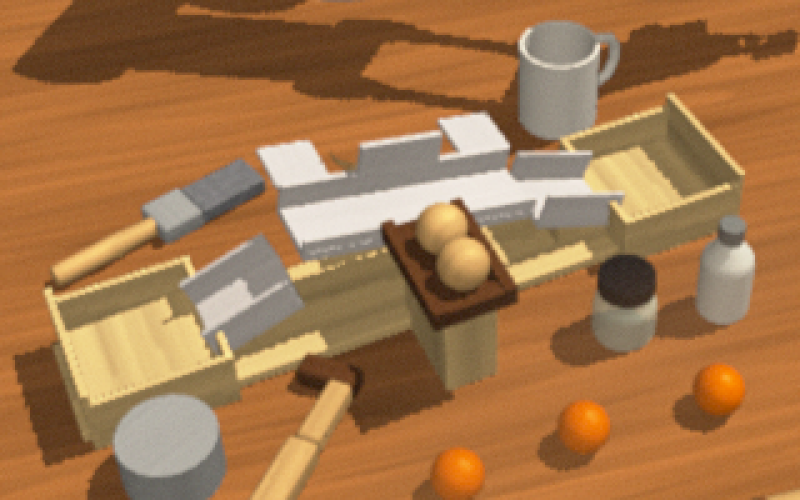

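```bash
python3 -m inch '[[-1,-22,26,-6,0],[-1,-22,26,-6,0],[-1,-22,26,-6,0],[-1,-22,26,-6,0],[-1,-22,26,-6,0],[-1,-22,26,-6,0],[-1,-22,26,-6,0],[-1,-22,26,-6,0],[-1,-22,26,-6,0],[-1,-22,26,-6,0],[-1,-22,26,-6,0],[-1,-22,26,-6,0],[-1,-22,26,-6,0],[-1,-22,26,-6,0],[-1,-22,26,-6,0],[-1,-22,26,-6,0],[-1,-22,26,-6,0],[-1,-22,26,-6,0]]'; python3 -m inch '[[-1,0,0,0,-6.2],[-1,0,0,0,-6.2],[-1,0,0,0,-6.2],[-1,0,0,0,-6.2],[-1,0,0,0,-6.2],[-1,0,0,0,-6.2],[-1,0,0,0,0]]'
python3 - <<'E'
from h import *
T,s=pose(); print(s["clock"],T.round(4),s["qpos"].round(2),s["contact_force"].round(2))
p=shot("wrist","w1"); np.save("w1.npy",p["P"])
for n in ["shelf_lip","shelf_sill","flange_right","flange_left","blank_front_center","blank_rear_center","tray_right","tray_left"]:
    print(n,[(np.round(x["point"],1).tolist(),round(x["confidence"],2)) for x in mark_of(p,n)])
E
```

```text
clock: 3.65
position: [0.5067, -0.0707, 0.3433]
ee_rot: [0.0, 0.849, 0.528, 0.004]
contact_force: [0.4, 0.2, -0.3]
width: -0.0001
clock: 4.23
position: [0.511, -0.0818, 0.3435]
ee_rot: [0.004, 0.629, 0.777, 0.002]
contact_force: [-0.7, -0.1, 0.1]
width: 0.0004
4.2333 [[-0.2085  0.978   0.0091  0.511 ]
 [ 0.978   0.2085 -0.0015 -0.0818]
 [-0.0033  0.0086 -1.      0.3435]
 [ 0.      0.      0.      1.    ]] [-0.29  0.14  1.41  0.    1.58 -2.07] [-0.71 -0.08  0.1 ]
shelf_lip [([257.5, 341.7], 0.98)]
shelf_sill []
flange_right [([179.3, 273.7], 0.68)]
flange_left [([183.6, 417.4], 0.64)]
blank_front_center [([291.6, 338.4], 0.88)]
blank_rear_center [([353.4, 362.5], 0.51)]
tray_right [([206.4, 169.3], 0.77)]
tray_left [([85.6, 206.1], 0.71), ([218.5, 504.6], 0.67)]
```

View pics/w1.png

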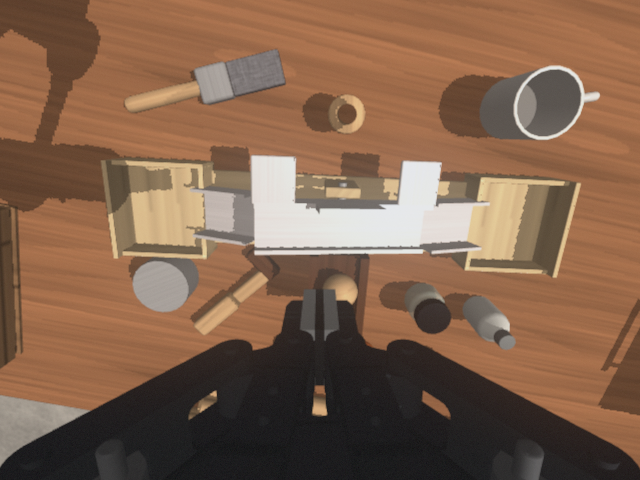

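```bash
cat > fit.py <<'E'
from h import *
from scipy.optimize import least_squares
c=np.load("cams.npz"); P={"a":c["a"],"b":c["b"],"w":np.load("w1.npy")}
def G(p,t):
    c,s=np.cos(t),np.sin(t); return np.array([p[0], c*p[1]-s*p[2], s*p[1]+c*p[2]+.077])
def W(x,p):
    c,s=np.cos(x[2]),np.sin(x[2]); return np.array([x[0]+c*p[0]-s*p[1],x[1]+s*p[0]+c*p[1],p[2]])
lip,sill,tR,tL=[.03,0,.1],[.12,0,.1015],[0,-.225,.016],[0,.225,.016]
fR,fL=("g",[-.055,-.08,.03]),("g",[-.055,.08,.03])
g=lambda x,y,z:("g",[x,y,z])
obs=[("b",(379.9,229.2),lip),("a",(303.4,287.4),sill),("b",(372.5,180.4),sill),("a",(181.7,313.8),tR),("b",(493,228.8),tR),("a",(377.6,248.6),tL),("b",(263.5,273.2),tL),
("a",(234.7,236.2),fR),("b",(433.3,268.6),fR),("a",(307.6,220.1),fL),("b",(345.8,285.7),fL),("w",(341.7,257.5),lip),("w",(273.7,179.3),fR),("w",(417.4,183.6),fL),("w",(169.3,206.4),tR),("w",(504.6,218.5),tL),
("w",(251,157),g(-.08,-.103,.03)),("w",(295,157),g(-.08,-.057,.03)),("w",(401,161),g(-.08,.057,.03)),("w",(441,163),g(-.08,.103,.03)),
("b",(200+490/2.2,120+359/2.2),g(-.08,-.057,.03)),("b",(200+550/2.2,120+348/2.2),g(-.08,-.103,.03)),("b",(200+292/2.2,120+394/2.2),g(-.08,.103,.03)),("b",(200+347/2.2,120+384/2.2),g(-.08,.057,.03)),
("a",(120+258/2.5,170+150/2.5),g(-.08,-.103,.03)),("a",(120+312/2.5,170+142/2.5),g(-.08,-.057,.03)),("a",(120+438/2.5,170+122/2.5),g(-.08,.057,.03)),("a",(120+492/2.5,170+114/2.5),g(-.08,.103,.03))]
def pt(x,v): return W(x,G(v[1],x[3]) if v[0]=="g" else v)
f=lambda x:np.concatenate([proj(P[c],pt(x,v))-uv for c,uv,v in obs])
E
python3 - <<'E'
from fit import *
r=least_squares(f,[.53,-.05,.18,-.2],loss="soft_l1"); x=r.x
print(x, r.cost)
for o,e in zip(obs,f(x).reshape(-1,2).round(1)): print(o[0],o[2],e)
for n,v in [("lip",lip),("sill",sill),("flR",fR),("flL",fL),("flRend",None)]:
    print(n,(pt(x,v) if v else pt([*x[:3],.25],fR)).round(4))
np.save("pose.npy",x)
X,e=tri([P[k] for k in "abw"],[(297,260),(376.7,207),(338.4,291.6)]);print("front",X,e)
E
```

```text
[ 0.53585223 -0.05305602  0.1708518  -0.15829992] 56.900091080606686
b [0.03, 0, 0.1] [ 0.7 -2.4]
a [0.12, 0, 0.1015] [ 4.9 -2.6]
b [0.12, 0, 0.1015] [-1.4 -2.7]
a [0, -0.225, 0.016] [-2.4 -1.8]
b [0, -0.225, 0.016] [ 1.7 -0.9]
a [0, 0.225, 0.016] [ 0.9 -4.2]
b [0, 0.225, 0.016] [ 0.3 -3.8]
a ('g', [-0.055, -0.08, 0.03]) [ 2.5 -2.6]
b ('g', [-0.055, -0.08, 0.03]) [ 0.4 -2.9]
a ('g', [-0.055, 0.08, 0.03]) [1.8 0.8]
b ('g', [-0.055, 0.08, 0.03]) [-3.2 -3. ]
w [0.03, 0, 0.1] [-2.2 -1.9]
w ('g', [-0.055, -0.08, 0.03]) [-0.8  1.6]
w ('g', [-0.055, 0.08, 0.03]) [2.1 0.1]
w [0, -0.225, 0.016] [1.6 1.7]
w [0, 0.225, 0.016] [-1.8  2.3]
w ('g', [-0.08, -0.103, 0.03]) [-1.4 -1.7]
w ('g', [-0.08, -0.057, 0.03]) [ 0.7 -0.4]
w ('g', [-0.08, 0.057, 0.03]) [ 1.  -1.2]
w ('g', [-0.08, 0.103, 0.03]) [ 1.1 -2. ]
b ('g', [-0.08, -0.057, 0.03]) [ 0.5 -0.7]
b ('g', [-0.08, -0.103, 0.03]) [ 0.2 -0.6]
b ('g', [-0.08, 0.103, 0.03]) [-0.3  0. ]
b ('g', [-0.08, 0.057, 0.03]) [ 0.3 -0.1]
a ('g', [-0.08, -0.103, 0.03]) [-1.2 -1.9]
a ('g', [-0.08, -0.057, 0.03]) [-1.1 -2.3]
a ('g', [-0.08, 0.057, 0.03]) [-0.6 -2.9]
a ('g', [-0.08, 0.103, 0.03]) [-2.7 -3. ]
lip [ 0.5654 -0.048   0.1   ]
sill [ 0.6541 -0.0327  0.1015]
flR [ 0.4943 -0.1356  0.1192]
flL [0.4674 0.0201 0.094 ]
flRend [ 0.4961 -0.1461  0.0863]
front [ 0.59924646 -0.04025045  0.11712778] [np.float64(0.2898472855491506), np.float64(0.8204678228220439), np.float64(2.7917858158776663)]
```

```bash
python3 -m inch '[[-1,-9.5,-5,25,2],[-1,-9.5,-5,32,0],[-1,-9.5,-5,32,0],[-1,-9.5,-5,32,0],[-1,-9.5,-5,32,0],[-1,-9.5,-5,25,0],[-1,0,0,10,0],[-1,0,0,0,0]]'
python3 - <<'E'
from fit import *
T,s=pose(); print(s["clock"],T.round(4),s["contact_force"].round(2))
x=np.load("pose.npy")
d=T[:3,3]-pt(x,fR); print("tcp rel flange in tool",(T[:3,:3].T@-d*1000).round(1), (T[:3,:3].T@(pt([*x[:3],.25],fR)-T[:3,3])*1000).round(1))
shot("wrist","w2")
shot("scene","s2")
E
```

```text
clock: 5.35
position: [0.4966, -0.1456, 0.1516]
ee_rot: [0.009, 0.644, 0.765, 0.005]
contact_force: [-0.4, 0.3, 0.6]
width: 0.0004
5.35 [[-0.1692  0.9854  0.0205  0.4966]
 [ 0.9856  0.1693 -0.0038 -0.1456]
 [-0.0072  0.0196 -0.9998  0.1516]
 [ 0.      0.      0.      1.    ]] [-0.37  0.34  0.63]
tcp rel flange in tool [10.4 -1.2 32.3] [ 0.  -1.8 65.3]
```

View pics/w2.png

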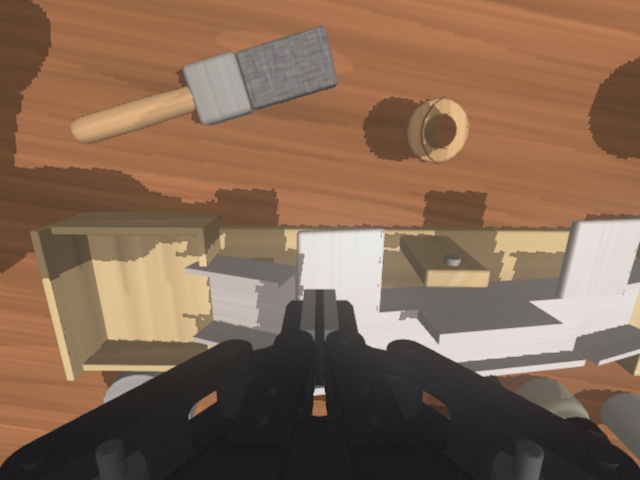

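View pics/s2.png

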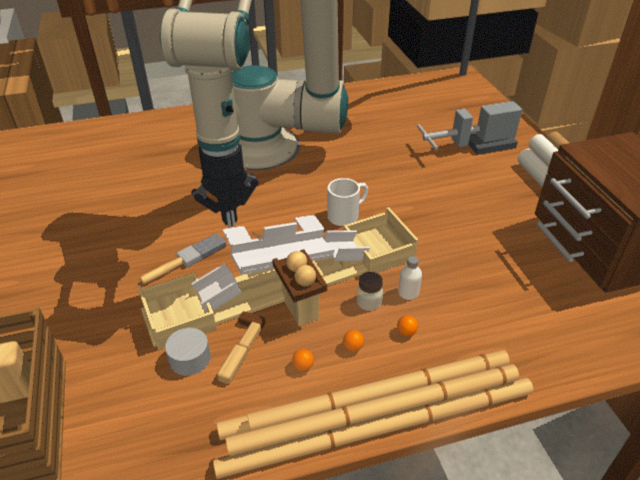

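```bash
python3 -m inch '[[-1,0,-1,8,0],[-1,0,-1,8,0],[-1,0,-1,6,0],[-1,0,-1,5,0],[-1,0,-1,5,0],[-1,0,-1,5,0],[-1,0,-1,5,0]]';python3 -m inch '[[-1,0,-1,5,0],[-1,0,-1,5,0],[-1,0,0,5,0],[-1,0,0,0,0]]'
python3 - <<'E'
from fit import *
T,s=pose(); print(s["clock"],T.round(4),s["contact_force"].round(2))
shot("scene","s3")
E
```

```text
clock: 6.03
position: [0.498, -0.1489, 0.1149]
ee_rot: [0.019, 0.643, 0.766, 0.008]
contact_force: [0.5, -1.4, 1.7]
width: -0.0
clock: 6.37
position: [0.4975, -0.1508, 0.0985]
ee_rot: [0.021, 0.643, 0.766, 0.008]
contact_force: [0.1, 0.2, 0.6]
width: 0.0001
6.3667 [[-0.1722  0.9842  0.0417  0.4975]
 [ 0.9848  0.173  -0.015  -0.1508]
 [-0.022   0.0385 -0.999   0.0985]
 [ 0.      0.      0.      1.    ]] [0.07 0.15 0.64]
```

View pics/s3.png

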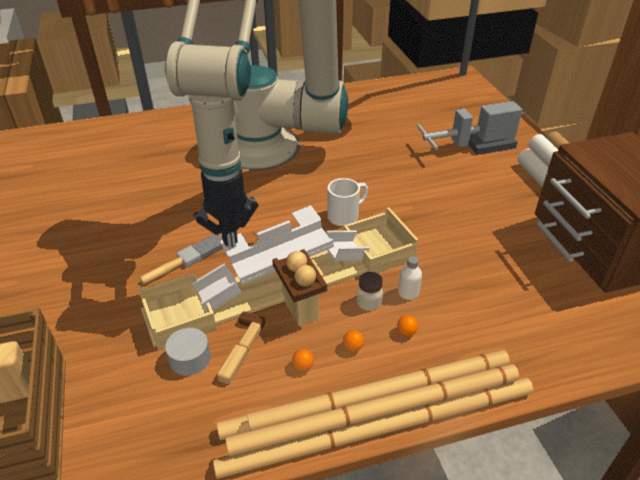

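```bash
python3 -m inch '[[-1,0.5,-0.5,5,0],[-1,0.5,-0.5,5,0],[-1,0.5,-0.5,4,0]]';python3 -m inch '[[-1,0,0,3,0]]';python3 -m inch '[[-1,0,0,3,0]]';python3 -m inch '[[-1,0,0,3,0]]'
```

```text
clock: 6.67
position: [0.4977, -0.1508, 0.0854]
ee_rot: [0.023, 0.643, 0.766, 0.008]
contact_force: [-7.2, 1.2, 40.0]
width: 0.0004
clock: 6.75
position: [0.4978, -0.1509, 0.0853]
ee_rot: [0.023, 0.643, 0.766, 0.008]
contact_force: [-11.8, 4.1, 45.4]
width: -0.0
clock: 6.83
position: [0.4978, -0.1509, 0.0856]
ee_rot: [0.023, 0.643, 0.766, 0.008]
contact_force: [-8.1, 2.2, 30.0]
width: 0.0
clock: 6.92
position: [0.4977, -0.1509, 0.0858]
ee_rot: [0.024, 0.642, 0.766, 0.008]
contact_force: [-7.1, 1.0, 23.5]
width: 0.0
```

```bash
python3 -m inch '[[-1,0,0,-4,0],[-1,0,0,-15,0],[-1,0,0,-35,0],[-1,0,0,-40,0],[-1,0,0,-40,0],[-1,0,-10,-30,0],[-1,0,-10,0,0],[-1,0,0,0,0]]'
python3 - <<'E'
from fit import *
T,s=pose(); print(s["clock"],T.round(4),s["contact_force"].round(2))
p=shot("wrist","w4");np.save("w4.npy",p["P"]); q=shot("scene","s4"); t=shot("top","t4")
for k,im in (("w",p),("a",q),("b",t)):
  for n in ["shelf_lip","shelf_sill","flange_right","flange_left","blank_front_center","blank_rear_center"]:
    print(k,n,[(np.round(x["point"],1).tolist()[::-1],round(x["confidence"],2)) for x in mark_of(im,n)])
i=t["frame"][120:320,200:560,::-1]; cv2.imwrite("pics/t4c.png",cv2.resize(i,None,fx=2.2,fy=2.2,interpolation=3))
i=q["frame"][170:370,120:440,::-1]; cv2.imwrite("pics/s4c.png",cv2.resize(i,None,fx=2.5,fy=2.5,interpolation=3))
E
```

```text
clock: 7.58
position: [0.465, -0.146, 0.2519]
ee_rot: [0.016, 0.642, 0.766, 0.008]
contact_force: [-0.7, -0.3, -0.8]
width: -0.0
7.5833 [[-0.1742  0.9841  0.0344  0.465 ]
 [ 0.9846  0.1746 -0.0073 -0.146 ]
 [-0.0131  0.0326 -0.9994  0.2519]
 [ 0.      0.      0.      1.    ]] [-0.65 -0.26 -0.8 ]
w shelf_lip [([410.3, 337.3], 0.78)]
w shelf_sill []
w flange_right [([315.4, 243.9], 0.82)]
w flange_left [([506.5, 267.4], 0.62)]
w blank_front_center [([508.1, 265.5], 0.69)]
w blank_rear_center []
a shelf_lip [([290.9, 258.9], 0.72)]
a shelf_sill [([306.8, 285.7], 0.91), ([297.8, 264.4], 0.17)]
a flange_right [([233.9, 249.6], 0.86)]
a flange_left [([301.5, 215.1], 0.66)]
a blank_front_center [([295.0, 263.0], 0.76)]
a blank_rear_center [([305.0, 276.2], 0.87), ([408.3, 324.9], 0.77), ([353.5, 342.3], 0.62), ([299.9, 360.3], 0.54)]
b shelf_lip [([379.0, 227.6], 0.56)]
b shelf_sill []
b flange_right [([435.6, 269.0], 0.55), ([287.6, 341.7], 0.15)]
b flange_left [([353.5, 284.3], 0.62)]
b blank_front_center [([375.4, 205.1], 0.65)]
b blank_rear_center [([372.7, 183.7], 0.65), ([389.5, 141.7], 0.65), ([336.4, 145.6], 0.56), ([275.9, 151.8], 0.53)]
```

View pics/t4c.png

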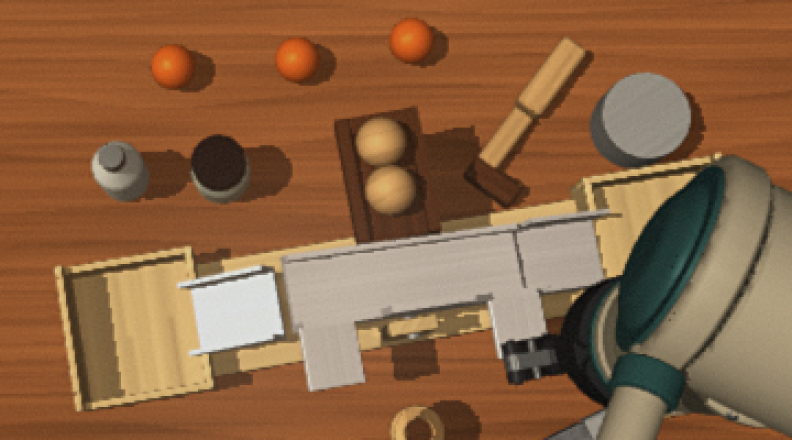

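View pics/s4c.png

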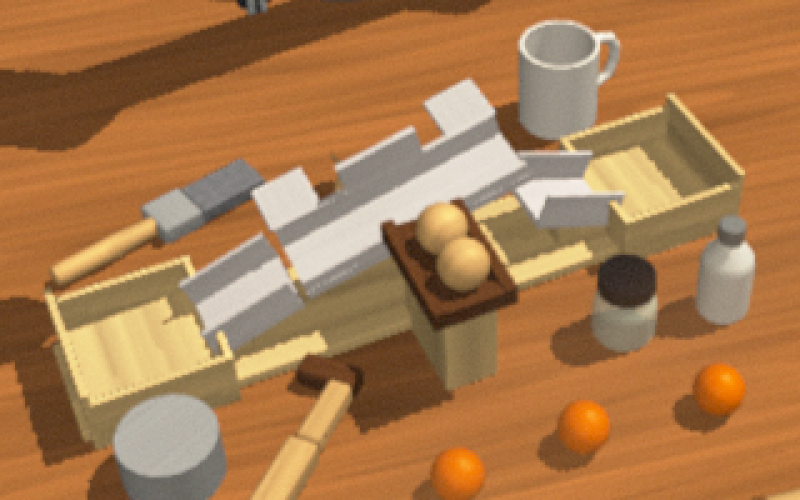

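View pics/w4.png

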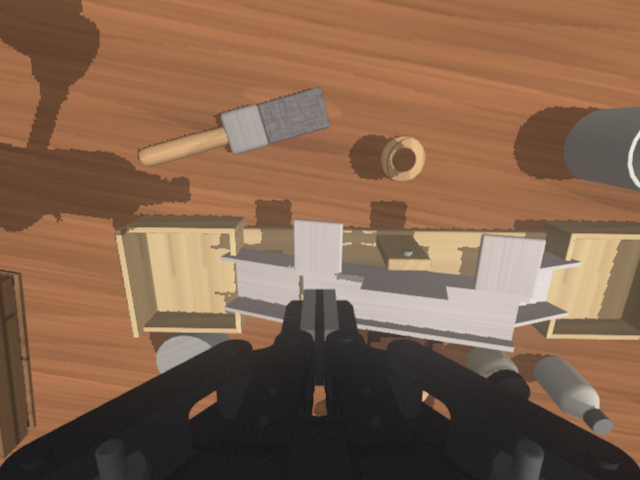

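```bash
python3 - <<'E'
from fit import *
t=shot("top")
f=lambda c:(200+c[0]/2.2,120+c[1]/2.2); g=lambda c:(120+c[0]/2.5,170+c[1]/2.5)
F,e1=tri([P["a"],P["b"]],[g((442,230)),f((391,190))]); Rr,e2=tri([P["a"],P["b"]],[g((463,264)),f((381,142))])
print(F,e1,Rr,e2)
for c in [(335,120),(417,107),(357,240),(437,230),(432,222)]: print(onz(t,f(c),.104).round(4))
x=np.load("pose.npy")
inv=lambda w:(np.array([[np.cos(x[2]),np.sin(x[2])],[-np.sin(x[2]),np.cos(x[2])]])@(w[:2]-x[:2])).round(4)
print("sorter frame",inv(F),inv(Rr), np.arctan2(*(Rr-F)[[1,0]]))
print(proj(P["a"],pt(x,lip)),proj(P["a"],pt(x,sill)))
T,_=pose()
Xw=W(x,[.145,0,.2]); print(Xw,(T[:3,:3].T@(Xw-T[:3,3])*1000).round(1))
E
```

```text
[ 0.60002472 -0.04135058  0.11273526] [np.float64(0.4681408982896673), np.float64(0.6167608831705278)] [ 0.63918266 -0.03476057  0.11193791] [np.float64(0.21142027963317372), np.float64(0.2706916931901825)]
[0.6595 0.001  0.104 ]
[ 0.6696 -0.0656  0.104 ]
[ 0.561  -0.0153  0.104 ]
[ 0.5686 -0.0793  0.104 ]
[ 0.5751 -0.0755  0.104 ]
sorter frame [0.0652 0.0006] [0.1049 0.0005] 0.1667307429226608
[288.90109868 255.61477203] [308.28904588 284.8372628 ]
[ 0.67874107 -0.02840285  0.2       ] [ 80.  227.8  58. ]
```

```bash
python3 -m inch '[[-1,11.5,32.5,0,0],[-1,11.5,32.5,0,0],[-1,11.5,32.5,0,0],[-1,11.5,32.5,0,0],[-1,11.5,32.5,0,0],[-1,11.5,32.5,0,0],[-1,11.5,32.5,0,0],[-1,0,0,0,0]]'
python3 - <<'E'
from fit import *
x=np.load("pose.npy"); T,s=pose(); print(T.round(4), x[2])
for z in (.16,.111): print((T[:3,:3].T@(W(x,[.146,0.0005,z])-T[:3,3])*1000).round(1))
E
```

```text
clock: 9.35
position: [0.684, -0.0237, 0.2568]
ee_rot: [0.017, 0.644, 0.764, 0.008]
contact_force: [0.9, -0.3, 0.6]
width: -0.0
[[-0.1687  0.985   0.0354  0.684 ]
 [ 0.9856  0.1691 -0.0093 -0.0237]
 [-0.0152  0.0333 -0.9993  0.2568]
 [ 0.      0.      0.      1.    ]] 0.1708517977003163
[-1.7 -8.2 96.6]
[ -1.   -9.8 145.5]
```

```bash
python3 -m inch '[[-1,-1,-3,25,0],[-1,0,-3,32,0],[-1,0,-2,25,0],[-1,0,0,14,0],[-1,0,0,0,0]]'
python3 - <<'E'
from fit import *
x=np.load("pose.npy"); T,s=pose(); print(T.round(4), x[2])
for z in (.16,.111): print((T[:3,:3].T@(W(x,[.146,0.0005,z])-T[:3,3])*1000).round(1))
t=shot("scene"); cv2.imwrite("pics/s5.png",cv2.resize(t["frame"][180:340,200:400,::-1],None,fx=4,fy=3.7,interpolation=3))
t=shot("top"); cv2.imwrite("pics/t5.png",t["frame"][:,:,::-1]); shot("wrist","w5")
E
```

```text
clock: 9.77
position: [0.6833, -0.0252, 0.1571]
ee_rot: [0.018, 0.643, 0.766, 0.009]
contact_force: [0.1, 0.5, -0.5]
width: -0.0005
[[-0.1733  0.9841  0.0394  0.6833]
 [ 0.9847  0.1739 -0.0099 -0.0252]
 [-0.0166  0.0371 -0.9992  0.1571]
 [ 0.      0.      0.      1.    ]] 0.1708517977003163
[-1.9 -3.9 -3. ]
[-1.1 -5.7 46. ]
```

View pics/s5.png

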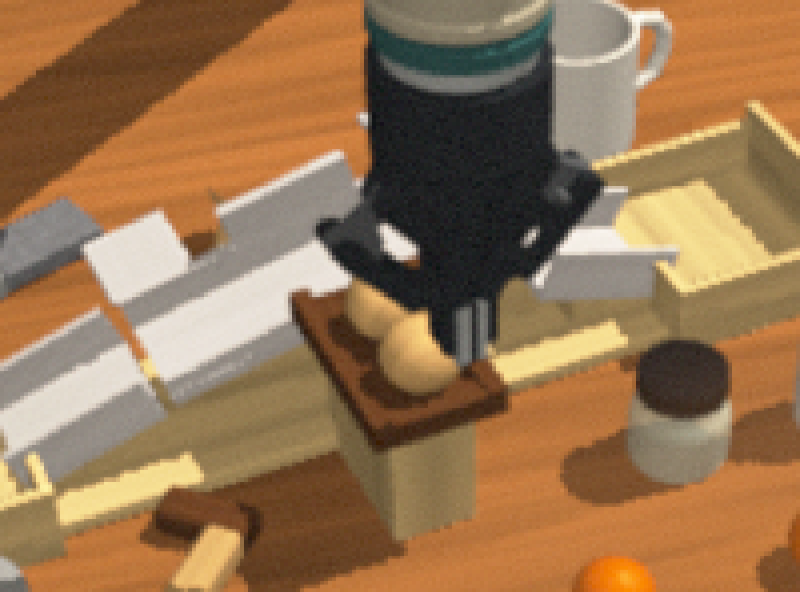

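View pics/w5.png

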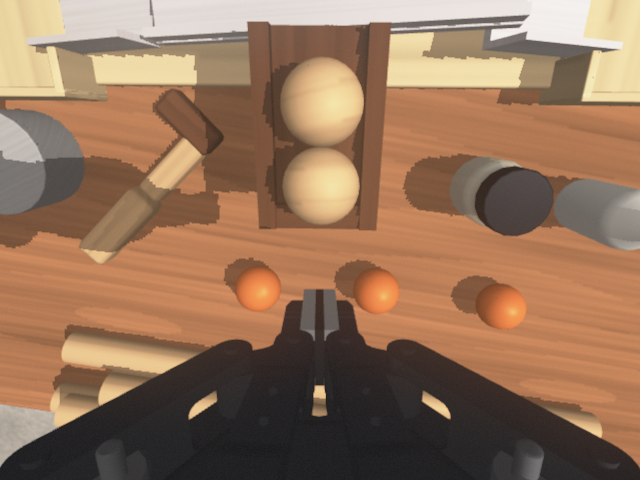

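```bash
python3 -m inch '[[-1,-0.5,0,12,0],[-1,-0.5,0,14,0],[-1,0,-1,12,0],[-1,0,-1,6,0],[-1,0,0,0,0]]'
python3 - <<'E'
from fit import *
x=np.load("pose.npy"); T,s=pose(); print(T.round(4), s["contact_force"].round(2))
for X in (.146,.056): print((T[:3,:3].T@(W(x,[X,0.0005,.111])-T[:3,3])*1000).round(1))
t=shot("scene"); cv2.imwrite("pics/s6.png",cv2.resize(t["frame"][180:340,200:400,::-1],None,fx=4,fy=3.7,interpolation=3))
shot("wrist","w6")
E
```

```text
clock: 10.33
position: [0.6917, -0.0289, 0.1236]
ee_rot: [0.029, 0.643, 0.765, 0.015]
contact_force: [-0.0, -1.2, -0.5]
width: 0.0004
[[-0.1722  0.983   0.0637  0.6917]
 [ 0.9848  0.1734 -0.0134 -0.0289]
 [-0.0243  0.0605 -0.9979  0.1236]
 [ 0.      0.      0.      1.    ]] [-0.01 -1.16 -0.46]
[  3.5 -12.4  11.8]
[   3.7 -102.2    6.3]
```

View pics/s6.png

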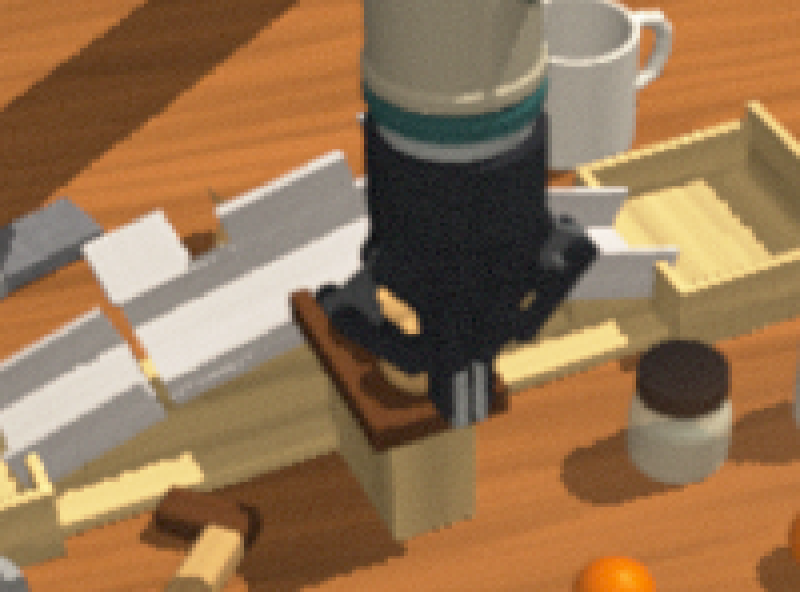

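View pics/w6.png

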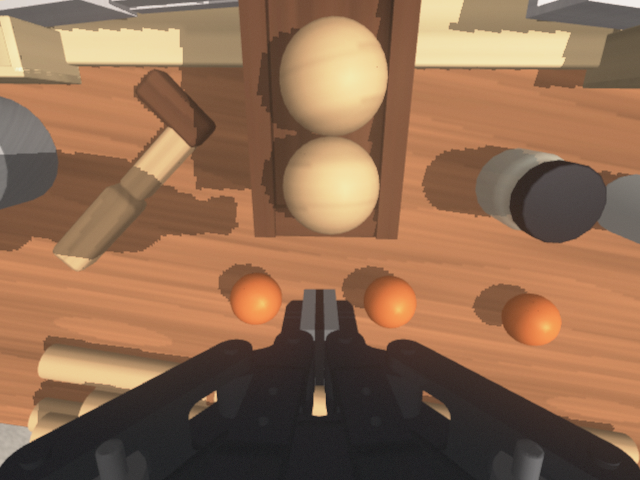

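```bash
python3 - <<'E'
from rig import manip
s=manip.get_state(); print(s["qpos"].round(3),s["effort"].round(1),s["qd"].round(3),s["moment"].round(2))
E
python3 -m inch '[[-1,0,0,0,0],[-1,0,0,0,0]]'
```

```text
[-0.14   0.484  1.449 -0.005  1.142 -1.883] [ -0.  -51.9 -22.9  -0.   -0.4  -0. ] [ 0.002 -0.007 -0.012  0.002  0.003  0.003] [ 0.05  0.   -0.03]
clock: 10.6
position: [0.6934, -0.029, 0.1265]
ee_rot: [0.031, 0.643, 0.765, 0.017]
contact_force: [-0.3, -0.5, -0.1]
width: 0.0002
```

```bash
python3 -m inch '[[-1,0,0,0,0],[-1,0,0,0,0],[-1,0,0,0,0]]'; python3 - <<'E'
from h import *
for i in range(3):
    s=manip.get_state(); print(s["clock"],s["position"].round(4),s["ee_rot"].round(4),s["contact_force"].round(2))
    p=shot("top","t7")
E
```

```text
clock: 10.85
position: [0.6945, -0.0291, 0.1286]
ee_rot: [0.032, 0.643, 0.765, 0.018]
contact_force: [0.1, -0.3, -0.9]
width: 0.0001
10.85 [ 0.6945 -0.0291  0.1286] [0.0322 0.6426 0.7654 0.0176] [ 0.14 -0.26 -0.88]
10.9 [ 0.6946 -0.0291  0.1286] [0.0323 0.6426 0.7653 0.0177] [-0.27 -0.77  0.74]
10.95 [ 0.6945 -0.0291  0.1284] [0.0322 0.6426 0.7654 0.0176] [-0.17 -0.21 -0.78]
```

View pics/t7.png

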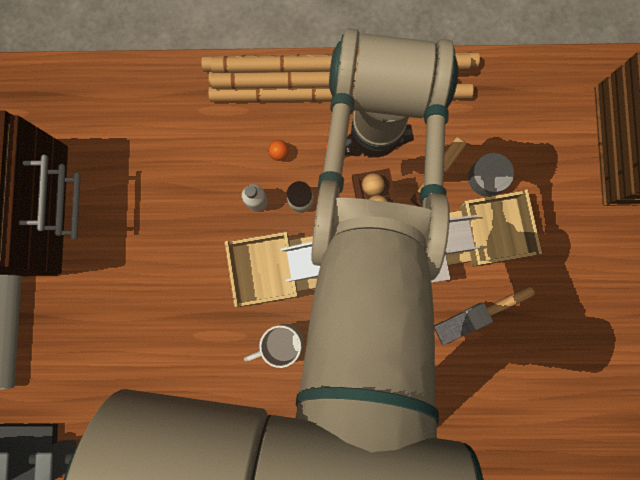

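```bash
python3 -m inch '[[-1,1,-3,9,0],[-1,1,-4,9,0],[-1,1,-4,5,0]]'
python3 - <<'E'
from fit import *
x=np.load("pose.npy"); T,s=pose(); print(T.round(4), s["contact_force"].round(2),s["qpos"].round(3))
for X in (.146,.056): print((T[:3,:3].T@(W(x,[X,0.0005,.112])-T[:3,3])*1000).round(1))
E
```

```text
clock: 11.25
position: [0.6856, -0.0285, 0.104]
ee_rot: [0.034, 0.643, 0.765, 0.018]
contact_force: [-0.8, 0.1, 0.3]
width: 0.0002
[[-0.1721  0.9822  0.0752  0.6856]
 [ 0.9847  0.1737 -0.0149 -0.0285]
 [-0.0277  0.0714 -0.9971  0.104 ]
 [ 0.      0.      0.      1.    ]] [-0.77  0.09  0.27] [-0.141  0.487  1.502 -0.005  1.077 -1.883]
[ 1.6 -5.2 -8.4]
[  1.8 -95.  -14.8]
```

```bash
python3 -m inch '[[-1,1,0,-6,0],[-1,0,-3,0,0]]'
python3 - <<'E'
from fit import *
x=np.load("pose.npy"); T,s=pose(); print(T.round(4), s["contact_force"].round(2),s["qpos"].round(3))
for X in (.146,.056): print((T[:3,:3].T@(W(x,[X,0.0005,.112])-T[:3,3])*1000).round(1))
shot("wrist","w8")
t=shot("scene"); cv2.imwrite("pics/s8.png",cv2.resize(t["frame"][180:340,200:400,::-1],None,fx=4,fy=3.7,interpolation=3))
E
```

```text
clock: 11.42
position: [0.6793, -0.0275, 0.1068]
ee_rot: [0.031, 0.643, 0.765, 0.017]
contact_force: [0.9, -0.4, 0.5]
width: 0.0
[[-0.1723  0.9826  0.0692  0.6793]
 [ 0.9847  0.1736 -0.014  -0.0275]
 [-0.0258  0.0657 -0.9975  0.1068]
 [ 0.      0.      0.      1.    ]] [ 0.89 -0.4   0.48] [-0.14   0.479  1.508 -0.005  1.084 -1.883]
[-0.4  0.7 -5.2]
[ -0.2 -89.2 -11.1]
```

View pics/w8.png

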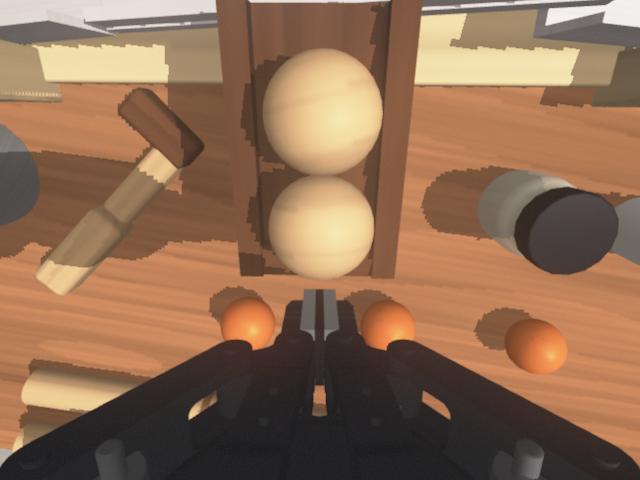

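View pics/s8.png

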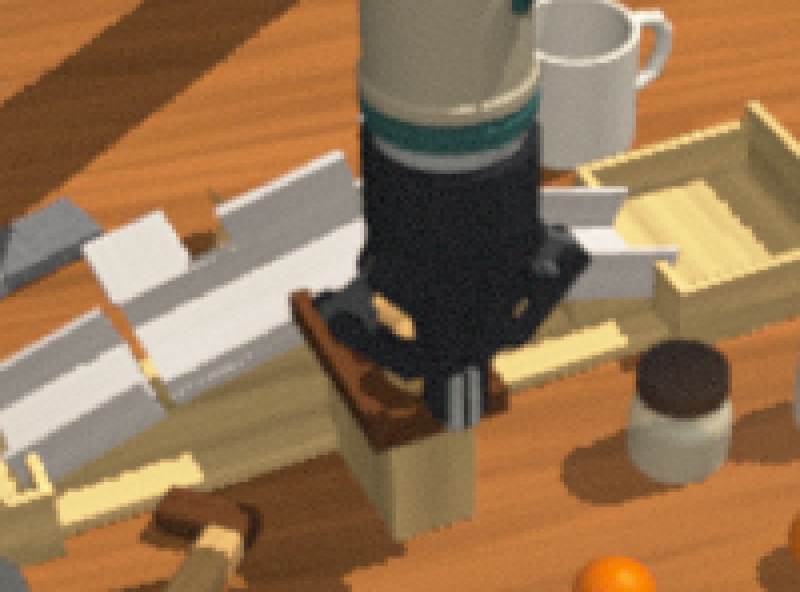

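```bash
python3 -m inch '[[-1,0,0,-4,0],[-1,0,-4,-1,0],[-1,0,-4,-0.5,0],[-1,0,-4,-0.5,0]]'
python3 - <<'E'
from fit import *
x=np.load("pose.npy"); T,s=pose(); print(T.round(4), s["contact_force"].round(2))
for X in (.146,.056): print((T[:3,:3].T@(W(x,[X,0.0005,.112])-T[:3,3])*1000).round(1))
shot("wrist","w9")
E
```

```text
clock: 11.85
position: [0.6666, -0.0299, 0.113]
ee_rot: [0.031, 0.643, 0.765, 0.017]
contact_force: [-0.4, -0.6, 0.7]
width: 0.0002
[[-0.1723  0.9825  0.07    0.6666]
 [ 0.9847  0.1737 -0.0144 -0.0299]
 [-0.0263  0.0665 -0.9974  0.113 ]
 [ 0.      0.      0.      1.    ]] [-0.44 -0.59  0.68]
[-0.1 13.1  1.8]
[  0.1 -76.7  -4.1]
```

View pics/w9.png

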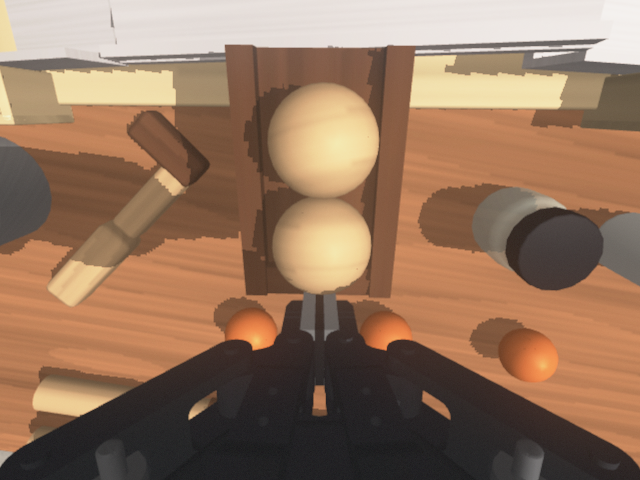

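```bash
python3 -m inch '[[-1,0,-4,-0.2,0],[-1,0,-4,-0.2,0],[-1,0,-4,-0.2,0],[-1,0,-4,-0.2,0],[-1,0,-4,-0.2,0],[-1,0,-4,-0.2,0]]'
python3 - <<'E'
from fit import *
x=np.load("pose.npy"); T,s=pose(); print(T.round(4), s["contact_force"].round(2))
for X in (.146,.056): print((T[:3,:3].T@(W(x,[X,0.0005,.112])-T[:3,3])*1000).round(1))
shot("wrist","w10")
E
```

```text
clock: 12.4
position: [0.6409, -0.0346, 0.1138]
ee_rot: [0.033, 0.643, 0.765, 0.018]
contact_force: [0.6, -0.2, 1.6]
width: 0.0
[[-0.172   0.9824  0.0727  0.6409]
 [ 0.9847  0.1734 -0.0147 -0.0346]
 [-0.027   0.069  -0.9972  0.1138]
 [ 0.      0.      0.      1.    ]] [ 0.6  -0.17  1.61]
[ 0.2 39.2  4.5]
[  0.4 -50.6  -1.7]
```

View pics/w10.png

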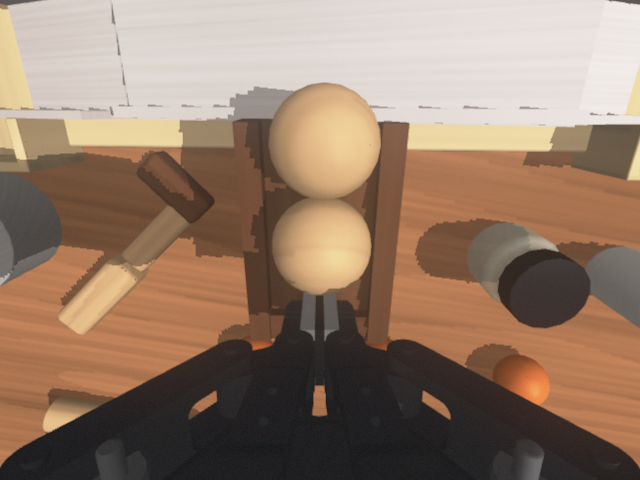

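```bash
python3 -m inch '[[-1,0,-3,0,0],[-1,0,-3,0,0],[-1,0,-3,0,0],[-1,0,-2,0,0]]'
python3 - <<'E'
from fit import *
T,s=pose(); print(s["clock"],T[:3,3].round(4), s["contact_force"].round(2))
shot("wrist","w11");shot("top","t11")
E
```

```text
clock: 12.78
position: [0.6269, -0.0368, 0.1124]
ee_rot: [0.031, 0.643, 0.765, 0.017]
contact_force: [0.3, 0.0, 0.5]
width: 0.0
12.7833 [ 0.6269 -0.0368  0.1124] [0.29 0.   0.49]
```

View pics/w11.png

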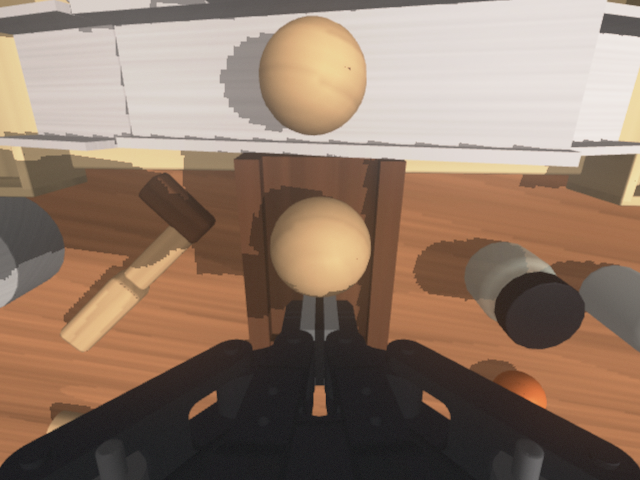

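```bash
python3 -m inch '[[-1,0,-3,-0.2,0],[-1,0,-3,-0.2,0],[-1,0,-3,-0.2,0],[-1,0,-3,-0.2,0],[-1,0,-3,-0.2,0],[-1,0,-3,-0.2,0]]'
python3 - <<'E'
from fit import *
x=np.load("pose.npy");T,s=pose(); print(s["clock"],T[:3,3].round(4), s["contact_force"].round(2))
print((T[:3,:3].T@(W(x,[.06,0.0005,.112])-T[:3,3])*1000).round(1))
shot("wrist","w12");t=shot("scene"); cv2.imwrite("pics/s12.png",cv2.resize(t["frame"][170:370,120:440,::-1],None,fx=2.5,fy=2.5,interpolation=3))
E
```

```text
clock: 13.38
position: [0.6085, -0.0401, 0.1123]
ee_rot: [0.032, 0.643, 0.765, 0.017]
contact_force: [0.3, 0.2, 0.1]
width: -0.0005
13.3833 [ 0.6085 -0.0401  0.1123] [0.28 0.17 0.13]
[  0.1 -13.8  -0.6]
```

View pics/w12.png

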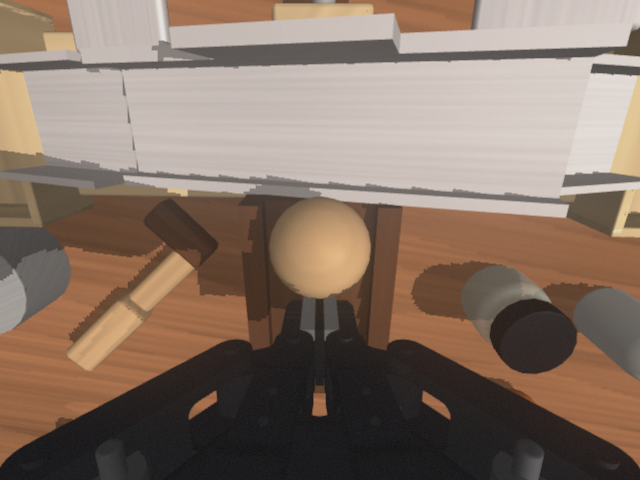

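View pics/s12.png

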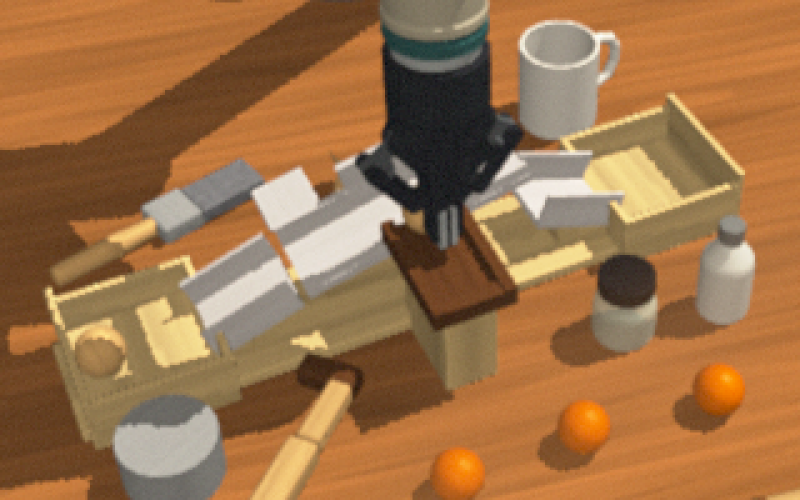

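First ball is in the right tray. The second ball is still ahead of the fingertips; pushing on.

```bash
python3 -m inch '[[-1,0,-3,-0.2,0],[-1,0,-3,-0.2,0],[-1,0,-3,-0.2,0],[-1,0,-3,-0.2,0],[-1,0,-2.5,-0.2,0],[-1,0,-2.5,-0.2,0]]'
python3 - <<'E'
from fit import *
x=np.load("pose.npy");T,s=pose(); print(s["clock"],T[:3,3].round(4), s["contact_force"].round(2))
print((T[:3,:3].T@(W(x,[.06,0.0005,.112])-T[:3,3])*1000).round(1))
shot("wrist","w13")
E
```

```text
clock: 13.98
position: [0.5902, -0.0433, 0.1125]
ee_rot: [0.032, 0.643, 0.765, 0.017]
contact_force: [0.5, 1.4, 0.8]
width: -0.0002
13.9833 [ 0.5902 -0.0433  0.1125] [0.49 1.38 0.77]
[0.2 4.8 0.8]
```

View pics/w13.png

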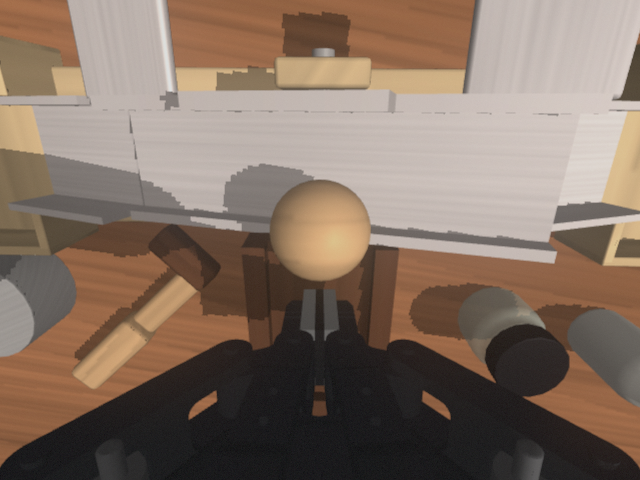

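```bash
python3 -m inch '[[-1,0,-2,0,0],[-1,0,0,0,0],[-1,0,0,0,0]]'
python3 - <<'E'
from fit import *
T,s=pose(); print(s["clock"],T[:3,3].round(4), s["contact_force"].round(2))
shot("wrist","w14")
E
```

```text
clock: 14.28
position: [0.5869, -0.0438, 0.1123]
ee_rot: [0.031, 0.643, 0.765, 0.017]
contact_force: [0.2, -0.3, 0.4]
width: -0.0
14.2833 [ 0.5869 -0.0438  0.1123] [ 0.22 -0.33  0.42]
```

View pics/w14.png

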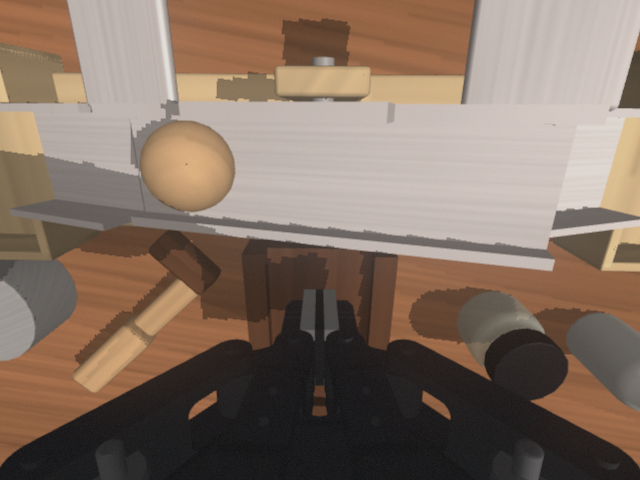

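The second ball is rolling right. I'll retreat upward and check the trays.

```bash
python3 -m inch '[[-1,0,3,-6,0],[-1,0,0,-15,0],[-1,0,0,-25,0],[-1,0,0,-30,0],[-1,0,0,-30,0],[-1,0,-10,-30,0],[-1,15,-25,-15,0],[-1,20,-25,0,0],[-1,20,-25,0,0],[-1,20,-25,0,0],[-1,0,0,0,0],[-1,0,0,0,0]]'
python3 - <<'E'
from fit import *
T,s=pose(); print(s["clock"],T[:3,3].round(4), s["contact_force"].round(2))
t=shot("scene"); cv2.imwrite("pics/s15.png",cv2.resize(t["frame"][170:370,120:440,::-1],None,fx=2.5,fy=2.5,interpolation=3))
t=shot("top","t15"); shot("wrist","w15")
E
```

```text
clock: 15.33
position: [0.4592, 0.0154, 0.2664]
ee_rot: [0.035, 0.643, 0.765, 0.02]
contact_force: [0.6, -0.4, -0.8]
width: 0.0001
15.3333 [0.4592 0.0154 0.2664] [ 0.59 -0.37 -0.78]
```

View pics/s15.png

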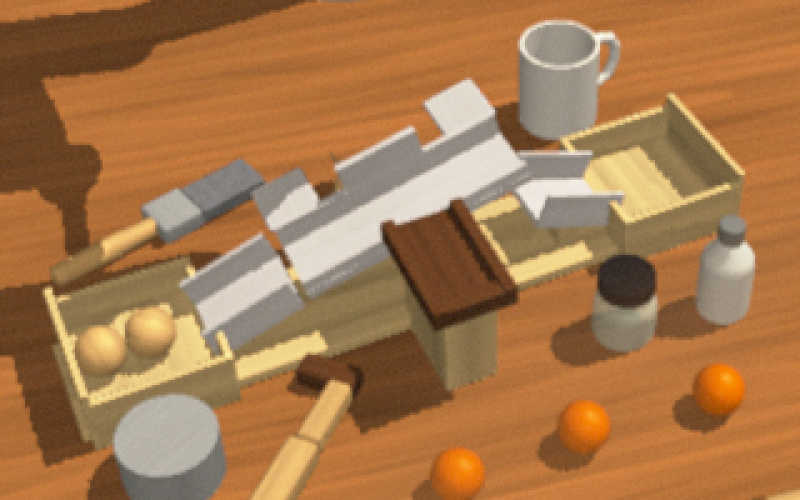

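View pics/t15.png

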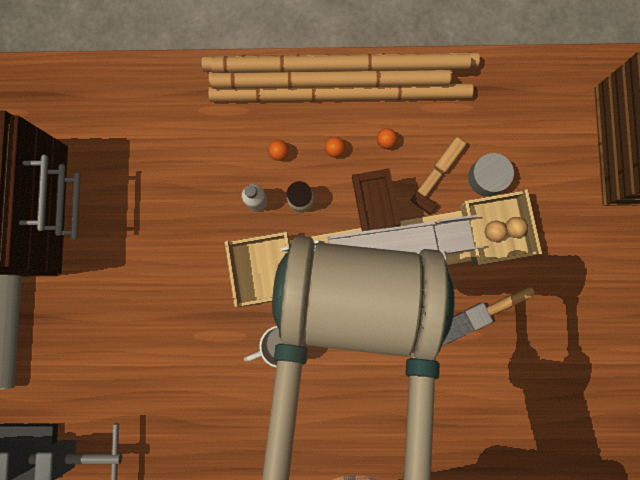

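Both balls are in the right tray, in the scene and top views. I'll let them settle for about a second and check that they lie still and the gate hasn't moved.

```bash
python3 -m inch '[[-1,0,-20,-15,0],[-1,0,-20,0,0],[-1,0,0,0,0],[-1,0,0,0,0],[-1,0,0,0,0],[-1,0,0,0,0],[-1,0,0,0,0],[-1,0,0,0,0],[-1,0,0,0,0],[-1,0,0,0,0],[-1,0,0,0,0],[-1,0,0,0,0],[-1,0,0,0,0],[-1,0,0,0,0]]'
python3 - <<'E'
from fit import *
import time
x=np.load("pose.npy")
a=shot("scene","s16")
fa=[m["point"] for m in mark_of(a,"blank_front_center")][:3]
for n in ["flange_right","flange_left"]:
    m=mark_of(a,n); print(n,[(np.round(k["point"][::-1],1),k["confidence"]) for k in m][:2],"model +.25",proj(a["P"],pt([*x[:3],.25],fR if "right" in n else fL)).round(1))
b=shot("scene"); old=cv2.imread("pics/s16.png")
d=cv2.absdiff(a["frame"],b["frame"]).max(2); print("tray diff",d[265:350,135:220].max(), d[265:350,135:220].mean(), "elsewhere mean",d.mean())
for n in ["mug","spool","brush","putty_tin","puppet_leg","paint_jar","glue_bottle"]:
    print(n,[np.round(k["point"][::-1],1).tolist() for k in mark_of(a if n!="x" else b,n)][:1])
i0=cv2.imread("pics/scene0.png"); dd=cv2.absdiff(i0,old).max(2); cv2.imwrite("pics/diff.png",np.hstack([old[160:400,120:450],cv2.cvtColor(np.clip(dd[160:400,120:450].astype(int)*3,0,255).astype(np.uint8),8)]))
print(manip.get_state()["clock"])
E
```

```text
clock: 16.65
position: [0.4293, 0.0051, 0.2765]
ee_rot: [0.034, 0.644, 0.764, 0.019]
contact_force: [0.0, -0.3, 0.2]
width: -0.0
flange_right [(array([231.6, 250.8]), 0.67)] model +.25 [233.8 247.4]
flange_left [(array([300.3, 211.9]), 0.8)] model +.25 [303.1 210.9]
tray diff 18 3.636955017301038 elsewhere mean 4.190930989583333
mug [[342.5, 215.4]]
spool [[264.7, 244.3]]
brush [[184.2, 262.3]]
putty_tin [[193.6, 356.1]]
puppet_leg [[245.3, 352.4]]
paint_jar [[366.5, 302.8]]
glue_bottle [[405.6, 290.2]]
17.25
```

View pics/diff.png

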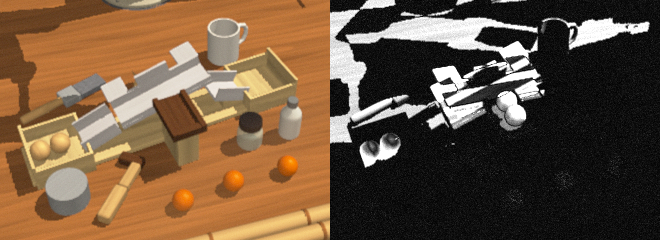

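```bash
python3 -c "
from rig import manip; print(manip.sign_off())"
```

```text
the job is handed in; nothing more can be done
None
```

I rocked the gate fully to the right first. Then, with the shut fingertips, I pushed both wooden blanks along the shelf and over the lip. They rolled down the right chute into the right tray, and I handed the job in at about 17 s of the 45 s allowed.

**Final checks**
- **Balls:** both lie in the right tray in the scene and top pictures. Two scene pictures taken after more than a second of waiting showed only camera noise there.
- **Gate:** it is on its right stop. The flange marks came within about 4 pixels of where +0.25 rad puts them.
- **Other things on the bench:** compared with the first scene picture, only the gate, the balls and the arm's shadow changed. The shadow fell on the brush, so its picture differs too, but it shows in the same place. The spool was hidden in that view; in the wrist pictures taken around the press it stood in its place.
- **Arm:** it was clear of everything and read no contact force.

**What disagreed**
- My first gate tilt estimate was -0.16 rad, where about -0.25 was described. I took it as camera error and pressed until the flange stopped.
- The fit of the sorter's position seemed to be off by about 4 mm.
- The tool drifted slightly and leaned about 4°. I corrected its height before pushing, and the lean did no harm.
- Pressing the flange onto its stop peaked at about 47 N at the wrist. Only the fingertips touched it; that is under the 120 N wrist limit but harder than I had aimed for.

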